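# Find the socket key left latched and release it

## Task

The collage class is over and one of the four identical orange push keys on the grey switch box is still latched down. Tap keys lightly with a fingertip until you have found the latched one and lift the finger off it again, so that it stays latched; then press that key all the way in and let go, so that it springs up. Do not push the other keys in, pick nothing up, and leave the glue stick, paint jar and scissors where they are.

Things in the scene. Friction and masses are not known exactly. Their poses are not given: they have to be found in the camera images.
- box: grey metal bench switch box, fixed to the table, 150 (x) x 270 (y) x 45 mm high, origin at the centre of its underside on the table. The row of keys runs along its y axis, 36 mm to the -x side (robot side) of its centre; four round white socket faces, flat, lie on the +x side
- switch_a: one of four identical black square bezels, 40 x 40 x 3 mm, with its orange push key, fixed on the box top 60 mm apart in a row along the box's y axis, in any order of names. Origin: bezel's centre, on the box's top face 45 mm above the table; the key is centred on it. Spring: an up key yields from about 2 N, then 0.2 N per mm; the latched one from 3 N, unlatching when fully in (about 5 N)
- switch_b: one of four identical black square bezels, 40 x 40 x 3 mm, with its orange push key, fixed on the box top 60 mm apart in a row along the box's y axis, in any order of names. Origin: bezel's centre, on the box's top face 45 mm above the table; the key is centred on it. Spring: an up key yields from about 2 N, then 0.2 N per mm; the latched one from 3 N, unlatching when fully in (about 5 N)
- switch_c: one of four identical black square bezels, 40 x 40 x 3 mm, with its orange push key, fixed on the box top 60 mm apart in a row along the box's y axis, in any order of names. Origin: bezel's centre, on the box's top face 45 mm above the table; the key is centred on it. Spring: an up key yields from about 2 N, then 0.2 N per mm; the latched one from 3 N, unlatching when fully in (about 5 N)
- switch_d: one of four identical black square bezels, 40 x 40 x 3 mm, with its orange push key, fixed on the box top 60 mm apart in a row along the box's y axis, in any order of names. Origin: bezel's centre, on the box's top face 45 mm above the table; the key is centred on it. Spring: an up key yields from about 2 N, then 0.2 N per mm; the latched one from 3 N, unlatching when fully in (about 5 N)
- key_a (a joint): travel of the orange push key, 25 x 25 mm, in the middle of switch_a. 0 m = fully up, its flat top 16 mm above the box's top face; grows as it goes straight down: 0.006 = latched (top 10 mm above the box), 0.011 = fully in (top 5 mm above the box). An up key springs back from a light tap of up to 4 mm, but pushed in 6 mm it latches
- key_b (a joint): travel of the orange push key, 25 x 25 mm, in the middle of switch_b. 0 m = fully up, its flat top 16 mm above the box's top face; grows as it goes straight down: 0.006 = latched (top 10 mm above the box), 0.011 = fully in (top 5 mm above the box). An up key springs back from a light tap of up to 4 mm, but pushed in 6 mm it latches
- key_c (a joint): travel of the orange push key, 25 x 25 mm, in the middle of switch_c. 0 m = fully up, its flat top 16 mm above the box's top face; grows as it goes straight down: 0.006 = latched (top 10 mm above the box), 0.011 = fully in (top 5 mm above the box). An up key springs back from a light tap of up to 4 mm, but pushed in 6 mm it latches
- key_d (a joint): travel of the orange push key, 25 x 25 mm, in the middle of switch_d. 0 m = fully up, its flat top 16 mm above the box's top face; grows as it goes straight down: 0.006 = latched (top 10 mm above the box), 0.011 = fully in (top 5 mm above the box). An up key springs back from a light tap of up to 4 mm, but pushed in 6 mm it latches
- glue_stick: glue stick standing upright, dark with white foot and cap, 27 mm across, 95 mm tall, loose; origin at the centre of its underside
- paint_jar: closed paint jar with red label and white lid, 60 mm across, 85 mm tall, loose; origin at the centre of its underside
- scissors: scissors with blue handles lying flat, about 190 mm long, 10 mm high, loose; origin at the middle on the table, blades towards its +x
There are look-alikes about, which are no part of the job. Of the things that look like the scissors, the larger one is meant. There is more than one size of the glue_stick; the job needs the smaller.

How it is judged (in metres and radians):
On the way, in this order (a step that is already met when the one before it is completed fails the run):
1. the latched key is tapped lightly, without pushing it in (contact force between the fingers and switch_c above 0.3 N and value of joint key_c between 0.0045 and 0.008 m).
2. the finger is lifted off it and the key is still latched (contact force between the fingers and switch_c below 0.05 N and value of joint key_c between 0.0045 and 0.008 m), for 0.1 s.
3. the latched key is pressed in (value of joint key_c above 0.0085 m).
4. it has sprung up (value of joint key_c below 0.0015 m), for 0.2 s.
At the end, for the whole second after the job is handed in: All four keys stand fully up (within 1.5 mm) and are let go; glue stick, paint jar and scissors rest within 20 mm of where they started (value of joint each of key_a, key_b, key_c, key_d below 0.0015 m and distance of each of glue_stick, paint_jar, scissors from where it was at the start of the episode below 0.02 m and linear speed of each of glue_stick, paint_jar, scissors below 0.02 m/s); the robot touches nothing.
It fails at once if one of the other keys is pushed in by more than 5 mm (value of joint any of key_a, key_b, key_d above 0.005 m).
It fails at once if the glue stick, paint jar or scissors are moved by 20 mm, lifted by 8 mm or tipped (distance of any of glue_stick, paint_jar, scissors from where it was at the start of the episode above 0.02 m or height (world z) of any of glue_stick, paint_jar, scissors above 0.008 m or angle between any of glue_stick, paint_jar, scissors's own z axis and vertical above 0.4 rad).
It also fails if it takes over 48 s, if anything falls off the work surface, if the arm or the gripper's body presses on something with over 40 N, if the wrist force passes 120 N, or if a joint passes its speed limit or range.

## Robot

A 7-joint arm with a two-finger parallel gripper is mounted at the origin on the work surface. World frame = base frame: x ahead of the robot, y to its left, z up, the work surface at z = 0. Lengths are in mm, angles in degrees, forces in N, time in s.
With the tool pointing down it reaches from about 400 to 875 mm from the base axis. Payload 19.3 kg.
Tool frame: the origin (TCP) lies midway between the tips of the shut fingers; the grasp point (between the pads) lies r.grip_depth behind it (r.grip_depth is the distance from the TCP to the grasp point, in mm); z points along the fingers, y is the direction in which the jaws open and shut (so a half turn about z gives the same grasp; the last joint's range is limited). The gripper opens to 85 mm and grips with 20 to 120 N. Pads are 22 mm wide; open, the fingers measure 114 mm over their backs; the gripper's body (76 mm by 85 mm) begins 54 mm behind the grasp point. The pads swing forward as they close: fully open they stand 13 mm farther back than shut.
Start: joints at [-68.365, 29.874, -2.08, 91.645, 1.215, 58.505, -6.463], TCP at [270.631, 563.359, 231.291] pointing down, gripper open.
Joint ranges: [-166.77, 166.77], [-17.47, 122.26], [-85.68, 81.53], [9.62, 139.38], [-72.42, 252.41], [9.2, 110.78], [-144.41, 144.41]. Speed limits (degrees/s): [108.29, 108.29, 136.94, 136.94, 172.46, 172.46, 172.46].

## Interface

Orientations are given as [roll, pitch, yaw] about the fixed x, y, z axes, in that order (R = Rz(yaw) Ry(pitch) Rx(roll)).
In Python, from station import r gives the robot as it stands. The module is installed in compiled form; this text tells all that it offers.
- The arm moves only by the tool carry_out, never from a script. Its argument "targets" is text: rows parted by semicolons, each of 6 numbers parted by spaces: the shift along the tool's x, y, z in mm, then the turn, a rotation vector about the tool's x, y, z in rad. In form: tx ty tz wx wy wz; .... A call has 1 to 20 rows; each row shifts and turns the commanded pose from where the row before left it, along the tool's axes as they then stand; what a row does not reach is not made up. A row lasts 1/10 s, in which the tool goes at most 50 mm and 8.59 degrees, less where a joint would pass 70% of its speed; a pose out of reach is approached as far as the arm can. A call is refused whole if a number of a shift passes 50 or a number of a turn 0.15, either way. A call with a gripper value outside its range is refused whole. "claw" is the opening, from 0 (shut) to 1 (fully open), set as the call begins (left out, the last holds). The fingers move at their own pace and stop on an object; "grip_force" is the grip in N (left out, the last holds). Time passes only in rows, so rows that do not move let the fingers close. It gives the time, the measured TCP pose, the force and the opening at its end, in the units of the state.
- r.observe(): the state, without advancing time (a new reading comes with each control period).
- r.get_image(name): name is "scene" or "top" or "wrist"; returns the picture (400x640x3 uint8, red, green, blue); there is no depth.
- r.camera_info(name): a dict with "mtx" (3x3 intrinsics, pixels), "extrinsics" (4x4, takes a point from world to camera coordinates). Camera axes: x right, y up, looking along -z (the intrinsics and any distortion apply to the point x, -y, -z); pixel columns grow to the right and rows downward; lengths in mm; the calibration is good to about 2 mm. The wrist camera is an equidistant fisheye: a pixel r from the principal point sees the ray r / f radians off the axis. A picture is of the moment at which its call begins: read the wrist's pose just before it. camera_info takes no time and is no camera call; for the wrist camera it gives the pose at the moment of the call.
- r.finish_job(): hands the job in, once; it reports no verdict.
Trained networks look in the newest picture that a camera, given by its name, has taken for a name from the list of things; names that differ only in an ending like _2 or _b are one class to them, and where a whole thing is asked for, a point or a joint stands for the part that bears it (a point fixed in the world has none). Each returns a list of dicts, best first, with "conf" (0 to 1); they miss things now and then, are a little off and sometimes report something else, mostly with a low value. They report only what shows in the picture. A call takes as long as a camera call. They do not tell look-alikes from the thing itself.
- r.spot_in(camera, name): "location" ([column, row] as shares, 0 to 1, of the picture: columns of its width, rows of its height, amid what is visible of it).
- r.cut_out(camera, name): "pixels" (400x640 bool, what is visible of it) and "location" ([column, row] as shares, 0 to 1, of the picture: columns of its width, rows of its height, amid what is visible of it).
The state is a dict: "time": time; "q": joint angles; "joint_vel": joint speeds; "tau": joint torques, N m; "position": TCP position; "orientation": TCP orientation; "ft_force": force on the tool from outside, world axes, zero at the start; "ft_torque": the same for the moment, N m; "grip_width": opening from 0.0 (shut) to 1.0 (fully open).
Only numpy, scipy, OpenCV 4.12 (cv2) and the standard library are available. Lean on these libraries where they do the work, as an engineer would, in place of code of your own. Each camera call takes 0.05 s, during which the arm holds its last target.

## Working session

There is one attempt and no reset: what is moved stays moved. The work goes in short steps, Python scripts to look and compute and a tool call to move; the robot and the scene stay as the last step left them, time stands still between calls to the robot, and variables do not carry over. Pictures are saved under pics/ and viewed, and the job is handed in when it is done.

Besides the shell and the picture viewer there is one more tool, called after ">>>" in YAML: its name, and indented under it one key for each argument. carry_out: Moves the arm, as the interface text tells. Its arguments: {"type":"object","properties":{"targets":{"type":"string"},"claw":{"type":"number"},"grip_force":{"type":"number"}},"required":["targets"]}

```bash
mkdir -p pics
python3 - <<'E'
from station import r
import cv2
o=r.observe();print({k:o[k] for k in('time','position','orientation','ft_force','grip_width')}, r.grip_depth)
for n in('scene','top'):
    im=r.get_image(n);cv2.imwrite(f'pics/{n}0.png',im[:,:,::-1])
    print(n,[(x['conf'],x['location']) for x in r.spot_in(n,'switch_a')])
    print(r.camera_info(n))
E
```

```text
{'time': 0.0, 'position': array([270.5083151 , 563.04387868, 230.72730839]), 'orientation': array([-1.79934246e+02,  5.52284678e-03,  1.54344800e+02]), 'ft_force': array([-0.08699841,  0.09392426,  0.42798326]), 'grip_width': 0.9990736927145509} 18.700000000000003
scene [(0.82, [0.3933, 0.4705]), (0.82, [0.4347, 0.4923]), (0.66, [0.523, 0.529]), (0.62, [0.4823, 0.521])]
{'mtx': array([[367.00591267,   0.        , 321.69883581],
       [  0.        , 367.00591267, 196.45095019],
       [  0.        ,   0.        ,   1.        ]]), 'extrinsics': array([[ 4.47299235e-02,  9.98865391e-01,  1.63451524e-02,
        -6.94843439e+01],
       [-6.12336044e-01,  1.44859114e-02,  7.90464881e-01,
         2.83435380e+02],
       [ 7.89331238e-01, -4.53661596e-02,  6.12289236e-01,
        -1.15140355e+03],
       [ 0.00000000e+00,  0.00000000e+00,  0.00000000e+00,
         1.00000000e+00]])}
top [(0.87, [0.5927, 0.5555]), (0.65, [0.5533, 0.5343]), (0.55, [0.4813, 0.4783])]
{'mtx': array([[403.84621664,   0.        , 322.24059171],
       [  0.        , 403.84621664, 201.4481449 ],
       [  0.        ,   0.        ,   1.        ]]), 'extrinsics': array([[ 2.00091627e-02, -9.99736963e-01,  1.12088050e-02,
         2.83486608e+01],
       [ 9.87691766e-01,  2.15050931e-02,  1.54927422e-01,
        -5.50345003e+02],
       [-1.55127717e-01,  7.97087642e-03,  9.87862266e-01,
        -9.07523593e+02],
       [ 0.00000000e+00,  0.00000000e+00,  0.00000000e+00,
         1.00000000e+00]])}
```

View pics/scene0.png

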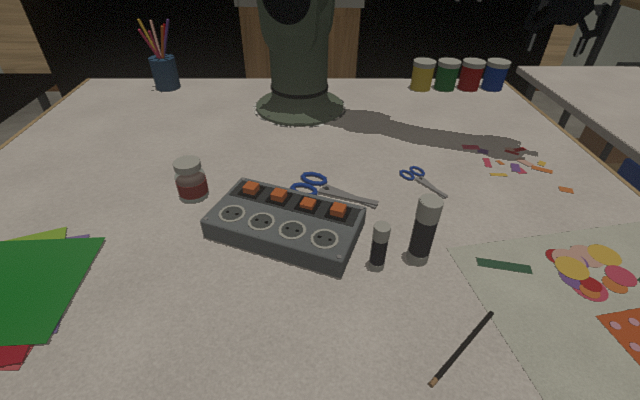

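View pics/top0.png

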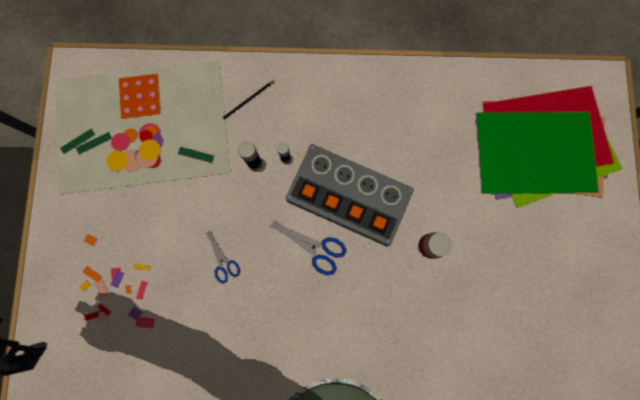

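The four orange keys are at roughly (309,191), (333,201), (357,212) and (380,222) in the top view. The box is at (350,194). The large scissors are just to the robot's side of the box at (310,245), the small glue stick is at (284,153) and the jar is at (435,245). I'll fit the box pose next.

```bash
cat > h.py <<'E'
import numpy as np,cv2
def proj(ci,P):
    P=np.atleast_2d(P);E=ci['extrinsics'];c=P@E[:3,:3].T+E[:3,3]
    c=c*[1,-1,-1];p=c@ci['mtx'].T;return p[:,:2]/p[:,2:]
def unproj(ci,uv,z):
    E=ci['extrinsics'];R=E[:3,:3];o=-R.T@E[:3,3]
    d=np.linalg.solve(ci['mtx'],[uv[0],uv[1],1])*[1,-1,-1];d=R.T@d
    return o+d*(z-o[2])/d[2]
E
python3 - <<'E'
from station import r
from h import *
from scipy.optimize import least_squares
cs={};obs={}
for n in('top','scene'):
    im=cv2.imread(f'pics/{n}0.png');ci=cs[n]=r.camera_info(n)
    hsv=cv2.cvtColor(im,cv2.COLOR_BGR2HSV)
    m=cv2.inRange(hsv,(3,150,110),(18,255,255))
    k,l,st,ce=cv2.connectedComponentsWithStats(m)
    x0,x1,y0,y1=((285,415,140,250) if n=='top' else (200,370,170,275))
    o=[(ce[i],st[i]) for i in range(1,k) if x0<ce[i][0]<x1 and y0<ce[i][1]<y1 and st[i][4]>20]
    o.sort(key=lambda t:t[0][0]); print(n,[(np.round(a,1),b) for a,b in o])
    obs[n]=np.array([a for a,b in o])
    c=cv2.resize(im[y0:y1,x0:x1],None,fx=4.5,fy=4.5,interpolation=cv2.INTER_CUBIC);cv2.imwrite(f'pics/{n}crop.png',c)
E
```

```text
top [(array([308.3, 190.4]), array([302, 185,  13,  12, 105], dtype=int32)), (array([331.9, 201.2]), array([326, 195,  13,  13, 108], dtype=int32)), (array([355.7, 211.3]), array([350, 206,  13,  12, 107], dtype=int32)), (array([379.6, 222. ]), array([374, 216,  13,  13, 110], dtype=int32))]
scene [(array([250.3, 185.1]), array([243, 181,  16,   9,  92], dtype=int32)), (array([278.4, 192. ]), array([271, 188,  16,   9,  97], dtype=int32)), (array([307.6, 201.5]), array([300, 197,  16,  10, 109], dtype=int32)), (array([338.1, 207. ]), array([330, 202,  16,  11, 112], dtype=int32))]
```

Run:
```python
from station import r
from h import *
from scipy.optimize import least_squares
T=np.array([[308.3,190.4],[331.9,201.2],[355.7,211.3],[379.6,222.0]])
S=np.array([[250.3,185.1],[278.4,192],[307.6,201.5],[338.1,207]])[::-1]
ct,cs=r.camera_info('top'),r.camera_info('scene')
def keys(p,z):
    x,y,a=p[:3];ca,sa=np.cos(a),np.sin(a)
    return np.array([[x-36*ca-s*sa,y-36*sa+s*ca,zz] for s,zz in zip((90,30,-30,-90),z)])
for low in range(-1,4):
    z=np.full(4,59.); 
    if low>=0:z[low]=54
    f=lambda p:np.r_[(proj(ct,keys(p,z))-T+p[3:5]).ravel(),(proj(cs,keys(p,z))-S+p[5:7]).ravel(),p[3:]*.7]
    s=least_squares(f,[600,-60,-.4,0,0,0,0])
    print(low,round(s.cost,2),s.x.round(3)); 
    if low==1: print(keys(s.x,z).round(1)); print('box',s.x[:2],np.degrees(s.x[2]))
for n,uv,z in(('scis handle1',(334,247),5),('h2',(325,263),5),('tip',(272,222),5),('jar lid',(437,244),85),('glue top',(284,149),95),('bigglue',(248,150),140)): print(n,unproj(ct,uv,z).round())
```

```text
-1 1.94 [ 5.70761e+02 -2.41570e+01 -4.05000e-01 -9.00000e-03  2.15000e-01
 -9.00000e-03  9.50000e-02]
0 4.41 [ 5.70032e+02 -2.38050e+01 -3.96000e-01  1.10000e-02 -1.94000e-01
 -4.00000e-03 -1.21000e-01]
1 0.07 [ 5.70219e+02 -2.40940e+01 -4.02000e-01  6.00000e-03 -7.90000e-02
 -7.00000e-03 -2.04000e-01]
[[572.3  72.8  59. ]
 [548.8  17.6  54. ]
 [525.3 -37.6  59. ]
 [501.9 -92.8  59. ]]
box [570.2186694  -24.09397777] -23.04604780896302
2 4.94 [ 5.70416e+02 -2.43140e+01 -4.07000e-01  9.00000e-03  3.30000e-02
 -1.50000e-02 -2.83000e-01]
3 4.84 [ 5.7067e+02 -2.4473e+01 -4.1100e-01  1.9000e-02  1.6100e-01 -2.5000e-02
 -3.7100e-01]
scis handle1 [445.   9.   5.]
h2 [407.  30.   5.]
tip [502. 160.   5.]
jar lid [ 453. -216.   85.]
glue top [660. 129.  95.]
bigglue [643. 202. 140.]
```

View pics/scenecrop.png

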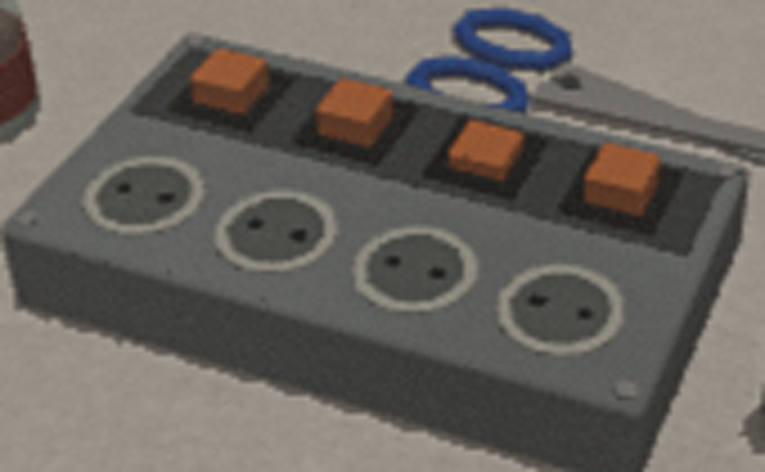

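View pics/topcrop.png

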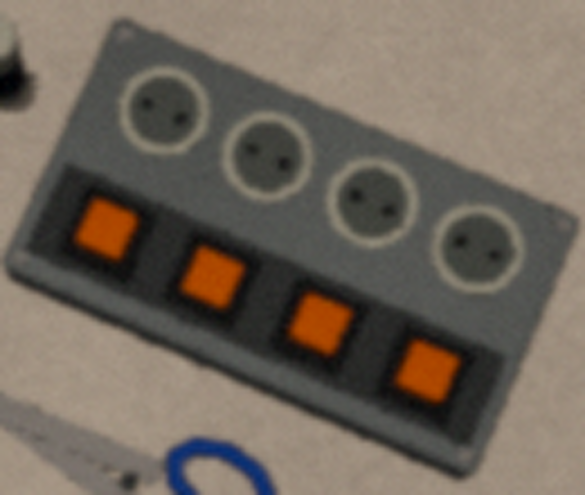

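The scene picture shows the key at (308,201) sitting about 6 mm lower than the others. It's also at top-view (332,201), which puts it at world (549,18). The fit agrees: cost is 0.07 for this key, against more than 1.9 for any other choice. I'll shut the gripper and move over that key.

>>> carry_out:
  targets: "-24.4 -18.6 0 0 0 0;-24.4 -18.6 0 0 0 0;-24.4 -18.6 0 0 0 0;-24.4 -18.6 0 0 0 0;-24.4 -18.6 0 0 0 0;-24.4 -18.6 0 0 0 0;-24.4 -18.6 0 0 0 0;-24.4 -18.6 0 0 0 0;-24.4 -18.6 0 0 0 0;-24.4 -18.6 0 0 0 0;-24.4 -18.6 0 0 0 0;-24.4 -18.6 0 0 0 0;-24.4 -18.6 0 0 0 0;-24.4 -18.6 0 0 0 0;-24.4 -18.6 0 0 0 0;-24.4 -18.6 0 0 0 0;-24.4 -18.6 0 0 0 0;-24.4 -18.6 0 0 0 0;-24.4 -18.6 0 0 0 0;0 0 0 0 0 -0.045"
  claw: 0
  grip_force: 20

```text
time: 2.2
position: [536.6, 40.1, 231.2]
orientation: [-179.9, 0.1, 156.7]
ft_force: [-0.8, 0.4, 0.1]
grip_width: -0.0
```

```bash
cat > st.py <<'E'
from station import r
import numpy as np
from scipy.spatial.transform import Rotation as R
o=r.observe();A=R.from_euler('xyz',o['orientation'],degrees=True)
print(round(o['time'],2),o['position'].round(2),o['orientation'].round(2),o['ft_force'].round(2),o['grip_width'])
print('tool shift to key',A.inv().apply(np.array([548.8,17.6,55])-o['position']).round(1))
E
python3 st.py
```

```text
2.2 [536.63  40.07 231.19] [-1.7993e+02  6.0000e-02  1.5665e+02] [-0.77  0.43  0.08] -1.8924874761714925e-05
tool shift to key [-19.9 -15.6 176.2]
```

>>> carry_out:
  targets: "-10 -7.8 10 0 0 0;-9.9 -7.8 10 0 0 0;0 0 20 0 0 0;0 0 20 0 0 0;0 0 20 0 0 0;0 0 20 0 0 0;0 0 20 0 0 0;0 0 15 0 0 0;0 0 10 0 0 0;0 0 3 0 0 0;0 0 0 0 0 0;0 0 0 0 0 0"

```text
time: 3.4
position: [548.0, 21.9, 83.8]
orientation: [180.0, 0.0, 156.9]
ft_force: [-0.4, -0.5, 0.2]
grip_width: -0.003
```

```bash
python3 st.py
python3 - <<'E'
from station import r
import cv2
im=r.get_image('scene');cv2.imwrite('pics/s1.png',cv2.resize(im[90:290,190:390,::-1],None,fx=3,fy=3))
im=r.get_image('wrist');cv2.imwrite('pics/w1.png',im[:,:,::-1])
E
```

```text
3.4 [548.02  21.87  83.78] [1.7998e+02 4.0000e-02 1.5691e+02] [-0.36 -0.47  0.24] -0.003141108022543636
tool shift to key [-2.4 -3.6 28.8]
```

View pics/s1.png

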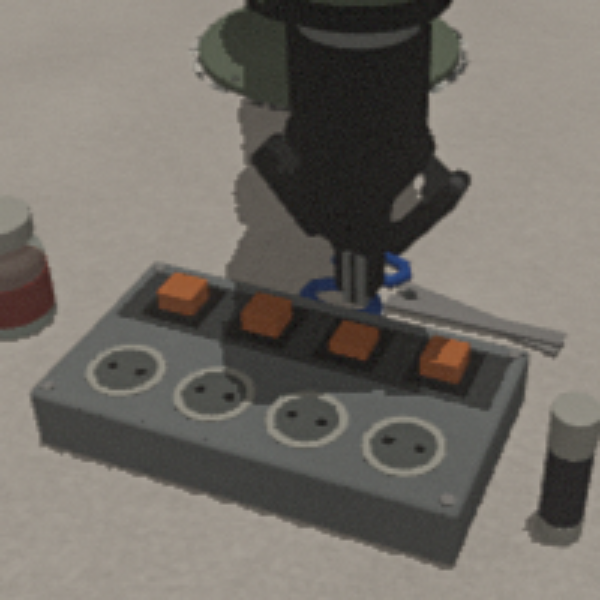

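View pics/w1.png

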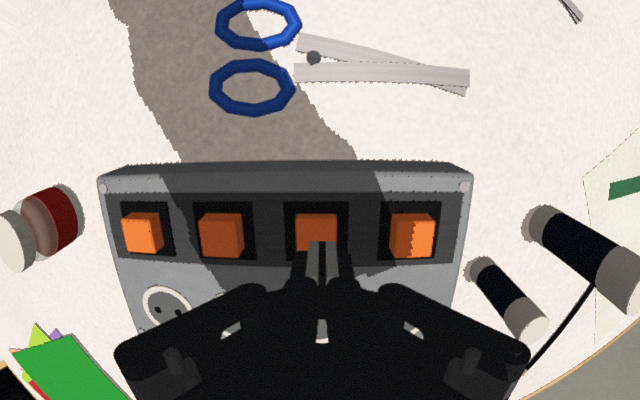

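Both pictures show the shut fingers just above the low key, at (355,340) in the scene crop and (318,232) in the wrist view. I'll centre on it and come down to about 5 mm above.

>>> carry_out:
  targets: "-2.4 -3.6 0 0 0 0;0 0 8 0 0 0;0 0 8 0 0 0;0 0 4 0 0 0;0 0 3 0 0 0;0 0 0 0 0 0;0 0 0 0 0 0;0 0 0 0 0 0;0 0 0 0 0 0"

```text
time: 4.4
position: [548.6, 17.7, 60.5]
orientation: [180.0, 0.0, 156.9]
ft_force: [-0.3, -0.3, -1.6]
grip_width: -0.0
```

```bash
python3 st.py; python3 st.py
```

```text
4.4 [548.59  17.69  60.48] [1.7999e+02 2.0000e-02 1.5692e+02] [-0.35 -0.35 -1.6 ] -0.00038788835451706324
tool shift to key [-0.2 -0.   5.5]
4.4 [548.59  17.69  60.48] [1.7999e+02 2.0000e-02 1.5692e+02] [-0.35 -0.35 -1.6 ] -0.00038788835451706324
tool shift to key [-0.2 -0.   5.5]
```

>>> carry_out:
  targets: "0 0 1 0 0 0;0 0 1 0 0 0;0 0 1 0 0 0;0 0 1 0 0 0;0 0 0 0 0 0;0 0 0 0 0 0;0 0 0 0 0 0"

```text
time: 5.1
position: [548.5, 17.6, 56.3]
orientation: [-180.0, 0.0, 156.9]
ft_force: [-0.3, -0.1, -0.3]
grip_width: 0.001
```

>>> carry_out:
  targets: "0 0 0.5 0 0 0;0 0 0 0 0 0;0 0 0 0 0 0"

```text
time: 5.4
position: [548.5, 17.7, 55.8]
orientation: [-180.0, -0.0, 156.9]
ft_force: [0.1, 0.2, 0.1]
grip_width: -0.001
```

>>> carry_out:
  targets: "0 0 0.5 0 0 0;0 0 0 0 0 0;0 0 0 0 0 0"

```text
time: 5.7
position: [548.5, 17.7, 55.3]
orientation: [180.0, 0.0, 156.9]
ft_force: [0.5, -0.5, 0.9]
grip_width: -0.0
```

>>> carry_out:
  targets: "0 0 0.5 0 0 0;0 0 0 0 0 0;0 0 0 0 0 0"

```text
time: 6.0
position: [548.5, 17.7, 54.9]
orientation: [180.0, 0.0, 156.9]
ft_force: [-0.2, -0.1, 4.4]
grip_width: -0.0
```

>>> carry_out:
  targets: "0 0 0 0 0 0"

```text
time: 6.1
position: [548.6, 17.7, 54.9]
orientation: [180.0, 0.0, 156.9]
ft_force: [-0.9, -0.5, 3.7]
grip_width: 0.002
```

>>> carry_out:
  targets: "0 0 0 0 0 0"

```text
time: 6.2
position: [548.5, 17.7, 54.8]
orientation: [180.0, 0.0, 156.9]
ft_force: [0.7, 0.2, 3.9]
grip_width: 0.002
```

The finger touched at z≈55 with about 4 N. That matches a latched key, since an up key would touch at 61. Lifting off.

>>> carry_out:
  targets: "0 0 -3 0 0 0;0 0 -5 0 0 0;0 0 -5 0 0 0;0 0 -5 0 0 0;0 0 0 0 0 0;0 0 0 0 0 0;0 0 0 0 0 0;0 0 0 0 0 0;0 0 0 0 0 0"

```text
time: 7.1
position: [548.4, 17.6, 72.6]
orientation: [-180.0, -0.0, 156.9]
ft_force: [0.9, -0.2, -0.2]
grip_width: -0.002
```

```bash
python3 st.py
python3 - <<'E'
from station import r
import cv2
im=r.get_image('wrist');cv2.imwrite('pics/w2.png',im[:,:,::-1])
E
```

```text
7.1 [548.36  17.61  72.65] [-1.7999e+02 -1.0000e-02  1.5692e+02] [ 0.89 -0.18 -0.19] -0.0015319560650131825
tool shift to key [-0.4  0.2 17.6]
```

View pics/w2.png

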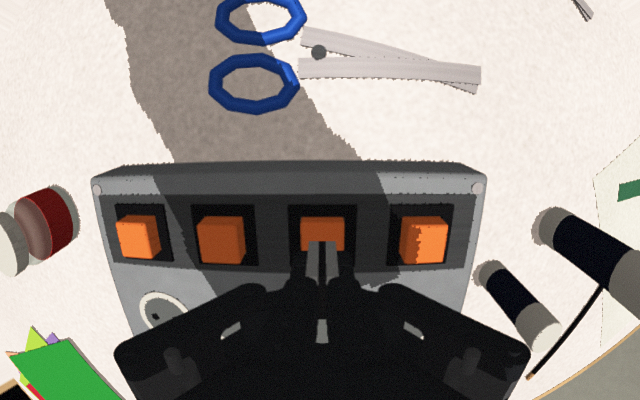

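The key at (322,232) is still low, so it stayed latched. Now I'll press it all the way in.

>>> carry_out:
  targets: "0 0 6 0 0 0;0 0 6 0 0 0;0 0 4 0 0 0;0 0 2 0 0 0;0 0 2 0 0 0;0 0 1.5 0 0 0;0 0 0 0 0 0;0 0 0 0 0 0"

```text
time: 7.95
position: [548.4, 17.7, 51.4]
orientation: [-180.0, -0.0, 156.9]
ft_force: [-3.9, 0.1, 4.4]
grip_width: -0.003
```

>>> carry_out:
  targets: "0 0 0.7 0 0 0;0 0 0.5 0 0 0;0 0 0 0 0 0;0 0 0 0 0 0"

```text
time: 8.35
position: [548.5, 17.6, 50.1]
orientation: [-180.0, 0.0, 156.9]
ft_force: [-1.9, -0.3, 4.7]
grip_width: 0.004
```

>>> carry_out:
  targets: "0 0 0.5 0 0 0;0 0 0 0 0 0;0 0 0 0 0 0"

```text
time: 8.65
position: [548.5, 17.6, 49.9]
orientation: [180.0, 0.0, 156.9]
ft_force: [-5.6, -0.1, 14.2]
grip_width: -0.003
```

>>> carry_out:
  targets: "0 0 0.3 0 0 0;0 0 0 0 0 0;0 0 0 0 0 0"

```text
time: 8.95
position: [548.5, 17.7, 49.9]
orientation: [180.0, 0.0, 156.9]
ft_force: [-7.6, -0.6, 17.7]
grip_width: -0.0
```

The key is on its stop: the force jumped to 18 N at z=49.9. Letting go and lifting.

>>> carry_out:
  targets: "0 0 -3 0 0 0;0 0 -5 0 0 0;0 0 -8 0 0 0;0 0 -12 0 0 0;0 0 -20 0 0 0;0 0 -20 0 0 0;0 0 -20 0 0 0;0 0 -20 0 0 0;0 0 -20 0 0 0;0 0 -15 0 0 0;0 0 0 0 0 0;0 0 0 0 0 0;0 0 0 0 0 0;0 0 0 0 0 0;0 0 0 0 0 0"

```text
time: 10.45
position: [548.3, 17.6, 191.9]
orientation: [-180.0, -0.0, 156.9]
ft_force: [-0.0, -0.6, 0.4]
grip_width: 0.001
```

```bash
python3 st.py
python3 - <<'E'
from station import r
import cv2,numpy as np
im=r.get_image('scene');s=cv2.resize(im[140:290,170:390,::-1],None,fx=3.5,fy=3.5);cv2.imwrite('pics/s3.png',s)
a=cv2.imread('pics/scene0.png');cv2.imwrite('pics/s3full.png',im[:,:,::-1])
im=r.get_image('wrist');cv2.imwrite('pics/w3.png',im[:,:,::-1])
E
```

```text
10.45 [548.26  17.62 191.85] [-1.7997e+02 -4.0000e-02  1.5692e+02] [-0.01 -0.58  0.37] 0.0012913867607808242
tool shift to key [ -0.6   0.3 136.9]
```

View pics/s3.png

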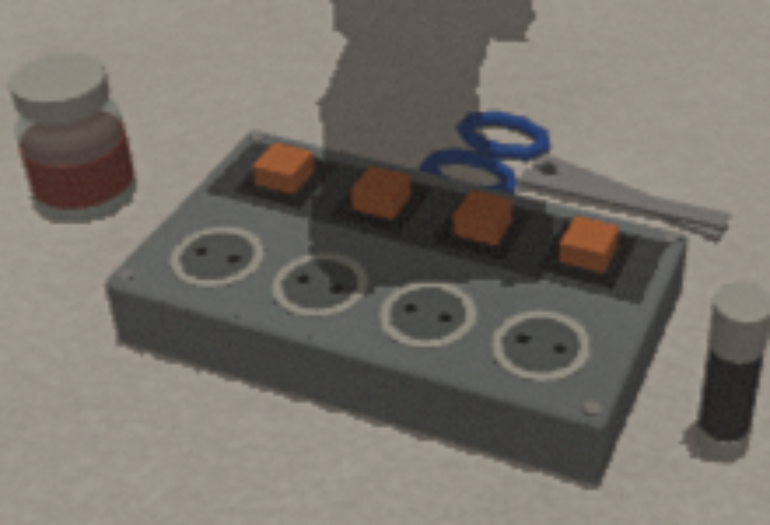

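View pics/w3.png

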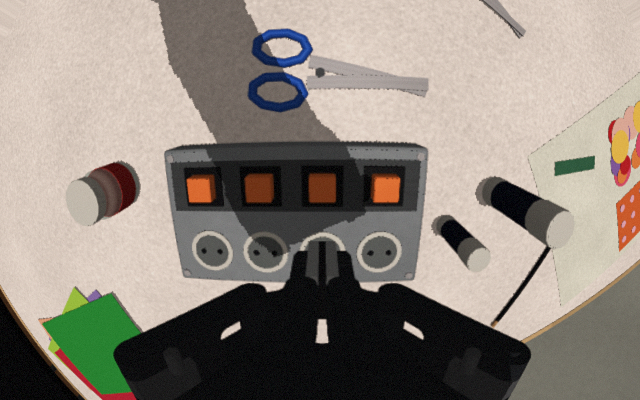

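All four keys now stand equally high, with the pressed one at (483,217) in the scene crop. The jar, glue stick and scissors haven't moved. Handing in.

```bash
python3 -c "
from station import r
print(r.finish_job())"
```

```text
the job is handed in; nothing more can be done
None
```

I found the latched key, tapped it, lifted off, then pressed it fully in and let go. It sprang up, and I handed the job in at about 10.6 s on the robot's clock.

- **Finding it:** The camera fit showed one key about 6 mm lower than the others, at world (549, 18). I went straight to that key and never touched the other three.
- **Tap:** The finger met the key at z ≈ 55 mm with about 4 N, which is the height of a latched key. After I lifted off, the wrist picture showed it still down.
- **Press:** It reached its stop at z = 49.9 mm. I pressed slightly past that, so the force rose to about 18 N, well above the 5 N it needs but far below the limits.
- **Last checks:** The scene and wrist pictures showed all four keys equally high, judged by eye. The glue stick, paint jar and scissors looked unmoved, and the gripper was about 130 mm clear with a wrist force near zero. No checks failed or disagreed. I could not read key travel directly, and the hand-in gave no verdict.

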